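# Dress two bangle stands

### The job

Dress the two bangle stands by slipping the bangles over their posts so that each lies flat: on the round-footed stand put the red lac kada at the bottom, the plain gold-plated bangle on it and the thin pink glass bangle on top; on the square-footed stand put the steel kada at the bottom and the beaded dark-silver bangle on it. Leave the brass hand mirror where it lies.

Things in the scene. Friction and masses are not known exactly. Their poses are not given: they have to be found in the camera images.
- lac_kada: Red lac kada: the tallest and thickest bangle, ring 20 mm tall, outer diameter 68, inner 54 mm, with a row of 12 small bright studs round its outside (standing out about 2.5 mm, for looks only), 60 g; lies flat on the counter. Loose. Origin: centre of its underside, z up; round, so its yaw means nothing.
- steel_kada: Steel kada: plain smooth ring 16 mm tall, outer diameter 66, inner 56 mm, 70 g; lies flat on the counter. Loose. Origin: centre of its underside, z up; round, so its yaw means nothing.
- gold_bangle: Gold-plated bangle: plain smooth ring 12 mm tall, outer diameter 64, inner 56 mm, 30 g; lies flat on the drawer's floor. Loose. Origin: centre of its underside, z up; round, so its yaw means nothing.
- glass_bangle: Pink glass bangle: the thinnest, plain ring 8 mm tall, outer diameter 64, inner 56 mm, 20 g; lies flat on the drawer's floor. Loose. Origin: centre of its underside, z up; round, so its yaw means nothing.
- beaded_bangle: Dark oxidised-silver bangle: ring 10 mm tall, outer diameter 66, inner 56 mm, with a row of 30 tiny beads round its outside (standing out about 2 mm, for looks only), 35 g; lies flat on the drawer's floor. Loose. Origin: centre of its underside, z up; round, so its yaw means nothing.
- round_stand: Round-footed bangle stand: dark round wooden foot 104 mm in diameter and 10 mm thick, with an upright round wooden post at its centre, 42 mm in diameter, its rounded top 54 mm above the counter. Fixed to the counter. Origin: centre of its underside, z up.
- square_stand: Square-footed bangle stand: dark square wooden foot 100 by 100 mm and 10 mm thick, with an upright round wooden post at its centre, 42 mm in diameter, its rounded top 54 mm above the counter. Fixed to the counter. Origin: centre of its underside, z up, x and y along the foot's edges.
- drawer: Shallow wooden drawer, halfway out of a low showcase; fixed. Origin: on the counter under the open part; x into the showcase, y along its width. Floor 15 mm up, inside x -77 to +85, y -172 to +172 mm; walls 8 mm thick, 40 mm high, knob 14 mm out in front; showcase 56 mm high from x 85 to 275, y +-200 mm. Three bangles lie in a row along y, about 105 mm apart, any order.
- mirror: Brass hand mirror lying flat, 8 mm thick: disc 84 mm across centred at y = +55 mm, handle 14 mm wide from there to y = -85 mm. Loose bystander. Origin on the counter.

How it is judged:
By the outcome, as a careful person would: the job done as asked, in the order asked, and still so for the second after the job is handed in, with the robot touching nothing.
It also fails if it takes over 115 s, if anything falls off the work surface, if the arm or the gripper's body presses on something with over 40 N, if the wrist force passes 120 N, or if a joint passes its speed limit or range.

### The arm

A 6-joint arm with a two-finger parallel gripper is mounted at the origin on the work surface. World frame = base frame: x ahead of the robot, y to its left, z up, the work surface at z = 0. Lengths are in m, angles in degrees, forces in N, time in s.
With the tool pointing down it reaches from about 0.275 to 0.875 m from the base axis. Payload 12.5 kg.
Tool frame: the origin (TCP) lies midway between the tips of the shut fingers; the grasp point (between the pads) lies 19 mm behind it; z points along the fingers, y is the line along which they close (so a half turn about z gives the same grasp; the last joint's range is limited). The gripper opens to 85 mm and grips with 20 to 120 N. Pads are 22 mm wide; open, the fingers measure 114 mm over their backs; the gripper's body (76 mm by 85 mm) begins 54 mm behind the grasp point. The pads swing forward as they close: fully open they stand 13 mm farther back than shut.
Start: joints at [-71.941, 20.094, 94.641, -0, 65.266, -4.847], TCP at [0.214, -0.507, 0.231] pointing down, gripper open.
Joint ranges: [-157.81, 157.81], [-45, 120.19], [0.68, 151.7], [-89.99, 269.99], [4.06, 180], [-164.3, 164.3]. Speed limits (degrees/s): [127.2, 127.2, 159.86, 180, 180, 180].

### API

Orientations are given as a 3x3 rotation matrix whose columns are the frame's x, y, z axes.
In Python, from rig import ctrl, eyes, order gives the robot as it stands.
- The arm moves only by the shell command python3 -m creep 'ROWS' [FORCE]. ROWS is text: rows parted by semicolons, each of 7 numbers parted by spaces: the opening, from 0 (shut) to 1 (fully open), then the shift along the world's x, y, z in m, then the turn, a rotation vector about the world's x, y, z in rad. A call has 1 to 8 rows; each row is the pose to reach, as a shift and turn from the pose commanded when the call began; what a row does not reach only later rows make up. A row lasts 1/8 s, in which the tool goes at most 62.5 mm and 10.7 degrees, less where a joint would pass 70% of its speed; a pose out of reach is approached as far as the arm can. A call with a gripper value outside its range is refused whole. The fingers move at their own pace and stop on an object; FORCE is the grip in N (left out, the last holds). Time passes only in rows, so rows that repeat a pose let the fingers close. It gives the time, the measured TCP pose, the force, the opening and the grip force at its end, in the units of the state.
- ctrl.observe(): the state, without advancing time (a new reading comes with each control period).
- eyes.capture(name): name is "side" or "top" or "wrist"; returns a dict with "img" (420x560x3 uint8, red, green, blue), "fx", "fy", "cx", "cy" (pixels), "view" (4x4, takes a point from world to camera coordinates). Camera axes: x right, y up, looking along -z (the intrinsics and any distortion apply to the point x, -y, -z); pixel columns grow to the right and rows downward; lengths in m; the calibration is good to about 2 mm. A picture is of the moment at which its call begins. There is no depth.
- order.sign_off(): hands the job in; it is judged then, once.
The state is a dict: "time_s": time; "qpos": joint angles; "dq": joint speeds; "tau": joint torques, N m; "ee_pos": TCP position; "eef_rot": TCP orientation; "ft_force": force on the tool from outside, world axes, zero at the start; "moment": the same for the moment, N m; "finger_gap": finger opening in m; "gripper_force": force on a finger pad.
Only numpy, scipy, OpenCV 4.12 (cv2) and the standard library are available. Lean on these libraries where they do the work, as an engineer would, in place of code of your own. Each camera call takes 0.05 s, during which the arm holds its last target. There are 200 camera calls.

## Working session

There is one attempt and no reset: what is moved stays moved. The work goes in short steps, Python scripts to look and compute and a shell command to move; the robot and the scene stay as the last step left them, time stands still between calls to the robot, and variables do not carry over. Pictures are saved under pics/ and viewed, at most 14 in all, crops included, and the job is handed in when it is done.

```bash
ls; mkdir -p pics
python3 - <<'E'
from rig import ctrl, eyes, order
import cv2, numpy as np
for n in ("top","side"):
    c=eyes.capture(n); cv2.imwrite(f"pics/{n}0.png",c["img"][:,:,::-1])
    print(n,{k:v for k,v in c.items() if k!="img"})
s=ctrl.observe(); print(s)
E
```

```text
pics
top {'fx': 379.3935316167763, 'fy': 379.3935316167763, 'cx': 277.8556025994436, 'cy': 202.64337876142054, 'view': array([[-0.0244503 , -0.99922633,  0.03080466,  0.00227929],
       [ 0.98398063, -0.01861131,  0.17730127, -0.5117497 ],
       [-0.17659078,  0.03464625,  0.9836744 , -0.8929863 ],
       [ 0.        ,  0.        ,  0.        ,  1.        ]])}
side {'fx': 418.5506105798073, 'fy': 418.5506105798073, 'cx': 279.8111062990522, 'cy': 209.74141292910556, 'view': array([[-0.98357782, -0.18010678,  0.01167157,  0.52979705],
       [ 0.14111705, -0.72711293,  0.6718577 , -0.09871961],
       [-0.11251958,  0.66247138,  0.74058829, -0.96110011],
       [ 0.        ,  0.        ,  0.        ,  1.        ]])}
{'time_s': 0.1, 'qpos': array([-7.19402949e+01,  2.01208415e+01,  9.46710651e+01, -3.12205584e-04,
        6.52664909e+01, -4.84698964e+00]), 'dq': array([-0.0309205 , -0.07910427, -0.0113501 , -0.05093465,  0.06776669,
       -0.02383842]), 'tau': array([ 4.45661808e-04, -5.06834650e+01, -2.91876304e+01, -3.77416541e-05,
        2.71000092e-03, -9.67126709e-06]), 'ee_pos': array([ 0.21401354, -0.50634603,  0.23083088]), 'eef_rot': array([[ 9.21139056e-01,  3.89233524e-01, -3.20674267e-04],
       [ 3.89233647e-01, -9.21138552e-01,  9.67481167e-04],
       [ 8.11906744e-05, -1.01600190e-03, -9.99999481e-01]]), 'ft_force': array([-0.27034069,  0.04839889,  0.79719524]), 'moment': array([-0.03230515,  0.03154582,  0.03462928]), 'gripper_force': 0.0, 'finger_gap': 0.0852596438237864}
```

View pics/top0.png

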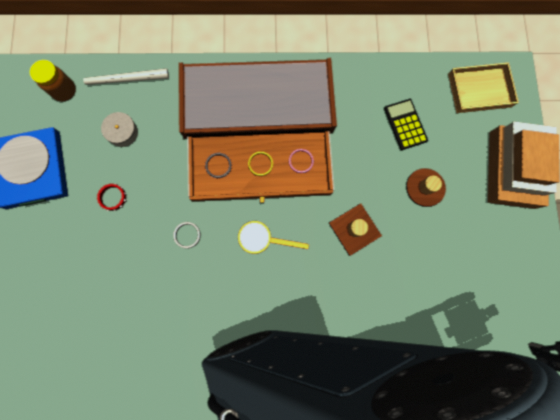

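View pics/side0.png

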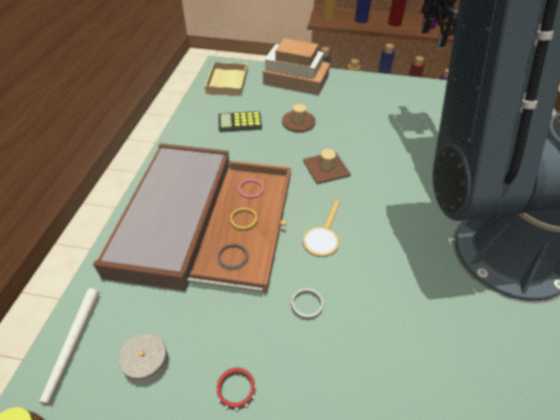

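Top view: red kada (112,197), steel (187,235), beaded (218,166), gold (260,163), pink (301,160), round post (433,184), square post (359,228), mirror disc (255,237). The side view shows the same things: red (236,388), steel (307,302), beaded (233,257), gold (243,218), pink (251,188), round post (299,115), square post (328,160).

```bash
cat > h.py <<'E'
from rig import ctrl, eyes, order
import cv2, numpy as np
def cast(c,u,v,z):
    V=c["view"];R=V[:3,:3];o=-R.T@V[:3,3]
    d=R.T@np.array([(u-c["cx"])/c["fx"],-(v-c["cy"])/c["fy"],-1]); 
    return o+d*(z-o[2])/d[2]
def proj(c,p):
    q=c["view"]@np.append(p,1); return c["cx"]+c["fx"]*q[0]/-q[2], c["cy"]+c["fy"]*q[1]/q[2]
def blob(c,seed,r,f):
    """largest-blob hull (pixels) of f(hsv,lab) in a window about seed"""
    u,v=seed;x0,y0=max(u-r,0),max(v-r,0);im=c["img"][y0:v+r,x0:u+r]
    m=f(cv2.cvtColor(im,cv2.COLOR_RGB2HSV).astype(int),im.astype(int)).astype(np.uint8)
    k,l,st,_=cv2.connectedComponentsWithStats(m); i=1+np.argmax(st[1:,4])
    P=np.argwhere(l==i)[:,::-1]+[x0,y0]
    return P
def centre(c,P,z):
    """min enclosing circle of blob cast on plane z"""
    h=cv2.convexHull(P.astype(np.int32))[:,0]
    w=np.array([cast(c,a,b,z)[:2] for a,b in h],np.float32)
    e=cv2.fitEllipse(w*1000) 
    return np.round(e[0],1),np.round(e[1],1)
E
cat > m.py <<'E'
from h import *
col={"lac":lambda h,i:((h[...,0]<8)|(h[...,0]>172))&(h[...,1]>150)&(i[...,0]>90),
"steel":lambda h,i:(h[...,1]<50)&(h[...,2]>120),
"gold":lambda h,i:(h[...,0]>20)&(h[...,0]<35)&(h[...,1]>100)&(h[...,2]>110),
"pink":lambda h,i:(i[...,2]-i[...,1]>25),
"bead":lambda h,i:(h[...,1]<110)&(h[...,2]<140),
"post":lambda h,i:(h[...,0]>15)&(h[...,0]<35)&(h[...,2]>140),
"foot":lambda h,i:(i[...,0]-i[...,1]>15)}
T={"lac":("lac",(112,197),(236,388),.02,24),"steel":("steel",(187,235),(307,302),.016,24),"gold":("gold",(260,163),(243,218),.027,20),
"pink":("pink",(301,160),(251,188),.023,20),"bead":("bead",(218,166),(233,257),.025,20),
"rpost":("post",(433,184),(299,110),.052,16),"spost":("post",(359,228),(328,156),.052,16),
"rfoot":("foot",(426,187),(299,120),.01,28),"sfoot":("foot",(356,229),(327,166),.01,32)}
for n in ("top","side"):
    c=eyes.capture(n)
    for k,(f,a,b,z,r) in T.items():
        P=blob(c,a if n=="top" else b,r,col[f]); print(n,k,len(P),*centre(c,P,z))
E
python3 m.py
```

```text
top lac 195 [540.3 410.9] [65.2 67.4]
top steel 1415 [438.4 202.4] [131.6 180.3]
top gold 164 [619.1  33.3] [63.6 65.4]Traceback (most recent call last):
  File "m.py", line 16, in <module>
    P=blob(c,a if n=="top" else b,r,col[f]); print(n,k,len(P),*centre(c,P,z))
  File "h.py", line 13, in blob
    k,l,st,_=cv2.connectedComponentsWithStats(m); i=1+np.argmax(st[1:,4])
                                                      ~~~~~~~~~^^^^^^^^^^
    return _wrapfunc(a, 'argmax', axis=axis, out=out, **kwds)
    return bound(*args, **kwds)
ValueError: attempt to get argmax of an empty sequence
```

```bash
sed -i 's/^"steel".*/"steel":lambda h,i:(i[...,1]-i[...,0]<12)\&(h[...,2]>110),/; s/^"pink".*/"pink":lambda h,i:(i[...,2]-i[...,1]>5),/' m.py; python3 m.py; python3 -c "
import cv2
i=cv2.imread('pics/top0.png')
print(i[235,186:203].tolist()); print(i[160,286:303].tolist())"
```

```text
top lac 193 [540.3 410.8] [65.2 67.4]
top steel 179 [440.3 220.3] [64.5 66.4]
top gold 164 [619.1  33.3] [63.8 65.3]
[[141, 169, 136], [142, 169, 136], [141, 168, 136], [141, 168, 136], [141, 168, 137], [141, 168, 137], [140, 168, 136], [141, 169, 137], [141, 168, 137], [142, 169, 137], [140, 166, 137], [149, 168, 149], [168, 180, 170], [144, 154, 147], [110, 125, 112], [123, 146, 120], [138, 164, 133]]
[[39, 99, 179], [41, 97, 177], [75, 102, 179], [120, 118, 190], [106, 111, 184], [62, 99, 176], [41, 99, 178], [40, 99, 179], [39, 99, 180], [39, 100, 180], [39, 99, 179], [39, 98, 179], [40, 100, 180], [39, 100, 180], [38, 100, 179], [39, 100, 180], [40, 99, 180]]Traceback (most recent call last):
  File "m.py", line 15, in <module>
    for k,(f,a,b,z,r) in T.items():
          ^^^^^^^^^^^
TypeError: cannot unpack non-iterable function object
```

```bash
python3 - <<'E'
L=open('m.py').read().split('\n')
j=[i for i,l in enumerate(L) if l.startswith('"pink"')]
L[j[0]]='"pink":lambda h,i:(i[...,2]>65)&(i[...,0]>120),'
L[j[1]]='"pink":("pink",(301,160),(251,188),.023,20),"bead":("bead",(218,166),(233,257),.025,20),'
open('m.py','w').write('\n'.join(L))
E
python3 m.py
```

```text
top lac 193 [540.3 410.8] [65.2 67.3]
top steel 177 [440.3 220.4] [64.5 66. ]
top gold 163 [619.1  33.3] [63.6 65.4]
top pink 218 [626.4 -71.9] [66.3 67.2]
top bead 122 [616.6 141.6] [63.2 65.2]
top rpost 209 [ 553.8 -401. ] [40.4 41.4]
top spost 227 [ 447.1 -206.8] [40.9 41.4]
top rfoot 1097 [ 553.1 -398.9] [100.8 102.4]
top sfoot 1363 [ 446.4 -204.8] [120.2 132. ]
side lac 56 [540.9 422.5] [44.1 55.5]
side steel 399 [442.1 224.9] [66.  72.6]Traceback (most recent call last):
  File "m.py", line 16, in <module>
    P=blob(c,a if n=="top" else b,r,col[f]); print(n,k,len(P),*centre(c,P,z))
                                                               ~~~~~~^^^^^^^
  File "h.py", line 20, in centre
    e=cv2.fitEllipse(w*1000)
cv2.error: OpenCV(4.12.0) /io/opencv/modules/imgproc/src/shapedescr.cpp:361: error: (-201:Incorrect size of input array) There should be at least 5 points to fit the ellipse in function 'fitEllipseNoDirect'
```

Every position from the top view matches the given sizes and the 105 mm spacing, so I'm moving. The fingers will close along the -45° diagonal, which gives the most clearance in the drawer. The lac kada comes first.

```bash
python3 -m creep '1 .02 .057 0 0 0 .048;1 .04 .115 0 0 0 .096;1 .06 .172 0 0 0 .144;1 .08 .23 0 0 0 .192;1 .1 .287 0 0 0 .24;1 .12 .345 0 0 0 .288;1 .14 .402 0 0 0 .336;1 .163 .459 0 0 0 .384' 20
```

```text
time_s: 1.3
ee_pos: [0.3774, -0.0457, 0.2316]
eef_rot: [[0.707, 0.707, 0.001], [0.707, -0.707, -0.0], [0.001, 0.001, -1.0]]
ft_force: [0.5, -0.2, -0.2]
finger_gap: 0.0851
gripper_force: 0.0
```

```bash
python3 -m creep '1 .02 .057 -.01 0 0 0;1 .04 .115 -.02 0 0 0;1 .06 .172 -.04 0 0 0;1 .08 .23 -.06 0 0 0;1 .1 .287 -.08 0 0 0;1 .12 .345 -.1 0 0 0;1 .14 .402 -.12 0 0 0;1 .163 .458 -.131 0 0 0'
```

```text
time_s: 2.3
ee_pos: [0.5378, 0.4064, 0.1003]
eef_rot: [[0.708, 0.706, -0.001], [0.706, -0.708, -0.001], [-0.001, -0.0, -1.0]]
ft_force: [0.9, -0.5, 0.7]
finger_gap: 0.0852
gripper_force: 0.0
```

```bash
python3 -m creep '1 0 0 0 0 0 0;1 0 0 0 0 0 0'
python3 - <<'E'
from h import *
c=eyes.capture("wrist"); cv2.imwrite("pics/w1.png",c["img"][:,:,::-1])
print(ctrl.observe()["ee_pos"])
f=lambda h,i:((h[...,0]<8)|(h[...,0]>172))&(h[...,1]>150)&(i[...,0]>90)
P=blob(c,(280,210),280,f); print(len(P),P.min(0),P.max(0),centre(c,P,.02))
print(proj(c,[.54,.411,.02]))
E
```

```text
time_s: 2.55
ee_pos: [0.5374, 0.4041, 0.1012]
eef_rot: [[0.708, 0.706, -0.001], [0.706, -0.708, -0.001], [-0.001, -0.0, -1.0]]
ft_force: [-0.3, -0.3, -0.5]
finger_gap: 0.0857
gripper_force: 0.0
[0.53756012 0.40365379 0.1017127 ]
1707 [232 161] [321 246] (array([542.6, 413.7]), array([64.6, 64.9]))
(np.float64(276.7270802713042), np.float64(210.42827044552638))
```

View pics/w1.png

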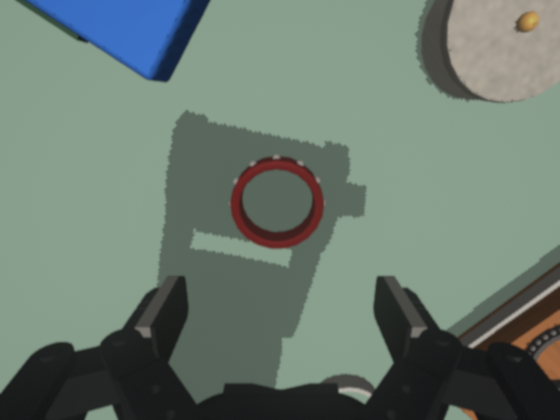

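The ring is at (277,203) in the wrist picture, with the pads at (160,320) and (395,310). The wrist measurement agrees with the top view to about 3 mm. I'll use the mean, (0.5415, 0.4125).

```bash
python3 -m creep '1 .004 .0085 -.03 0 0 0;1 .004 .0085 -.06 0 0 0;1 .004 .0085 -.08 0 0 0;1 .004 .0085 -.09 0 0 0;1 .004 .0085 -.098 0 0 0;1 .004 .0085 -.102 0 0 0;1 .004 .0085 -.102 0 0 0;1 .004 .0085 -.102 0 0 0'
```

```text
time_s: 3.6
ee_pos: [0.542, 0.4133, 0.0]
eef_rot: [[0.708, 0.706, 0.001], [0.706, -0.708, 0.0], [0.001, 0.0, -1.0]]
ft_force: [-0.5, -0.3, -0.4]
finger_gap: 0.0854
gripper_force: 0.0
```

```bash
python3 -m creep '1 0 0 -.003 0 0 0;.5 0 0 -.003 0 0 0;.5 0 0 -.003 0 0 0;.5 0 0 -.003 0 0 0;.5 0 0 -.003 0 0 0;.5 0 0 -.003 0 0 0;.5 0 0 -.003 0 0 0;.5 0 0 -.003 0 0 0' 30
```

```text
time_s: 4.6
ee_pos: [0.5419, 0.4132, -0.0032]
eef_rot: [[0.708, 0.706, 0.0], [0.706, -0.708, 0.0], [0.0, 0.0, -1.0]]
ft_force: [-0.8, -0.9, 5.2]
finger_gap: 0.0669
gripper_force: 34.1
```

```bash
python3 -m creep '.5 0 0 .03 0 0 0;.5 0 0 .06 0 0 0;.5 0 0 .09 0 0 0;.5 0 -.03 .11 0 0 0;.5 0 -.08 .12 0 0 0;.5 0 -.14 .12 0 0 0;.5 0 -.2 .12 0 0 0;.5 0 -.26 .12 0 0 0'; python3 -m creep '.5 0 -.06 0 0 0 0;.5 0 -.12 0 0 0 0;.5 0 -.18 0 0 0 0;.5 0 -.24 0 0 0 0;.5 .005 -.3 0 0 0 0;.5 .01 -.36 0 0 0 0;.5 .01 -.42 0 0 0 0;.5 .01 -.48 0 0 0 0';  python3 -m creep '.5 .002 -.05 0 0 0 0;.5 .002 -.073 0 0 0 0;.5 .002 -.073 0 0 0 0;.5 .002 -.073 0 0 0 0'
```

```text
time_s: 5.6
ee_pos: [0.5413, 0.1511, 0.1162]
eef_rot: [[0.708, 0.706, -0.0], [0.706, -0.708, -0.0], [-0.0, -0.0, -1.0]]
ft_force: [1.3, -0.2, -1.0]
finger_gap: 0.0664
gripper_force: 34.2
time_s: 6.6
ee_pos: [0.5512, -0.3288, 0.116]
eef_rot: [[0.708, 0.706, -0.001], [0.706, -0.708, 0.0], [-0.0, -0.001, -1.0]]
ft_force: [1.1, 0.8, -0.7]
finger_gap: 0.0665
gripper_force: 34.2
time_s: 7.1
ee_pos: [0.5536, -0.399, 0.116]
eef_rot: [[0.708, 0.706, -0.001], [0.706, -0.708, 0.001], [0.0, -0.001, -1.0]]
ft_force: [1.2, -0.1, -0.8]
finger_gap: 0.0669
gripper_force: 34.2
```

Run:
```python
from h import *
c=eyes.capture("wrist"); cv2.imwrite("pics/w2.png",c["img"][:,:,::-1])
p=ctrl.observe()["ee_pos"];print(p, proj(c,p+[0,0,.003]),proj(c,[.5535,-.400,.054]))
V=c["view"];print(-V[:3,:3].T@V[:3,3])
```

```text
[ 0.55375185 -0.3988291   0.11624097] (np.float64(281.2981368499506), np.float64(280.4303255770333)) (np.float64(282.1002571054358), np.float64(230.4383401330573))
[ 0.61305798 -0.33921494  0.25851897]
```

View pics/w2.png

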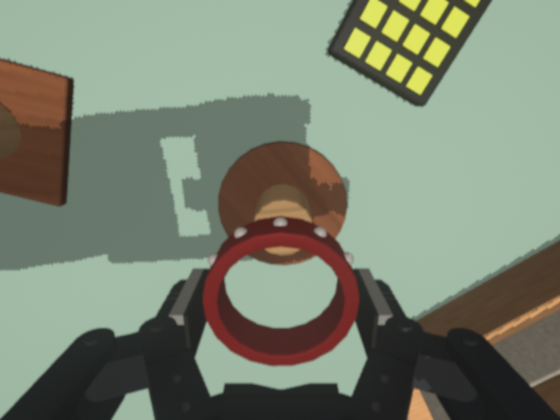

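The held ring lies level, its rim spanning u 204–358 and centred near (281,298). The round foot is centred at (283,203), with the post partly hidden behind the ring. I'll measure both numerically.

Run:
```python
from h import *
c=eyes.capture("wrist"); p=ctrl.observe()["ee_pos"]
P=blob(c,(281,300),85,lambda h,i:((h[...,0]<6)|(h[...,0]>174))&(i[...,0]>105)&(i[...,1]<50))
print(P.min(0),P.max(0)); print("ring",centre(c,P,p[2]+.023),p)
I=c["img"];
F=blob(c,(283,200),66,lambda h,i:(i[...,0]-i[...,1]>15))
F=F[F[:,1]<225]; h=cv2.convexHull(F.astype(np.int32))[:,0]
w=np.array([cast(c,a,b,.01)[:2] for a,b in h if b<218])*1000
A=np.c_[2*w,np.ones(len(w))];s=np.linalg.lstsq(A,(w**2).sum(1),rcond=None)[0]
print("foot",s[:2],np.sqrt(s[2]+s[0]**2+s[1]**2))
```

```text
[204 232] [357 363]
ring (array([ 554.4, -397.6]), array([65. , 65.3])) [ 0.55388745 -0.39882696  0.11642715]
foot [ 555.34586512 -398.51530736] 50.46615954902484
```

```bash
python3 -m creep '.5 0 -.0015 -.03 0 0 0;.5 0 -.0015 -.05 0 0 0;.5 0 -.0015 -.065 0 0 0;.5 0 -.0015 -.08 0 0 0;.5 0 -.0015 -.095 0 0 0;.5 0 -.0015 -.106 0 0 0;.5 0 -.0015 -.106 0 0 0;.5 0 -.0015 -.106 0 0 0'
```

```text
time_s: 8.2
ee_pos: [0.554, -0.4017, 0.011]
eef_rot: [[0.708, 0.706, 0.001], [0.706, -0.708, -0.001], [0.0, 0.001, -1.0]]
ft_force: [-0.2, -1.1, -1.1]
finger_gap: 0.0666
gripper_force: 34.2
```

```bash
python3 -m creep '.5 0 0 -.003 0 0 0;1 0 0 -.003 0 0 0;1 0 0 -.003 0 0 0;1 0 0 -.003 0 0 0;1 0 0 .02 0 0 0;1 0 0 .06 0 0 0;1 0 0 .1 0 0 0;1 0 0 .11 0 0 0'; python3 -m creep '1 -.01 .055 0 0 0 0;1 -.02 .11 0 0 0 0;1 -.03 .165 0 0 0 0;1 -.04 .22 0 0 0 0;1 -.05 .275 0 0 0 0;1 -.06 .33 0 0 0 0;1 -.07 .385 0 0 0 0;1 -.08 .44 0 0 0 0'; python3 -m creep '1 -.01 .055 0 0 0 0;1 -.02 .11 0 0 0 0;1 -.033 .165 0 0 0 0;1 -.033 .18 0 0 0 0;1 -.033 .18 0 0 0 0'
python3 - <<'E'
from h import *
c=eyes.capture("wrist"); print(ctrl.observe()["ee_pos"]); u,v=map(int,proj(c,[.441,.221,.016])); print(u,v)
cv2.imwrite("pics/w3.png",c["img"][:,:,::-1])
P=blob(c,(u,v),60,lambda h,i:(i[...,1]-i[...,0]<12)&(h[...,2]>110)); print(len(P),P.min(0),P.max(0),centre(c,P,.016))
c=eyes.capture("top");cv2.imwrite("pics/t3.png",cv2.resize(c["img"][100:280,150:470,::-1],None,fx=2.4,fy=2.4))
E
```

```text
time_s: 9.2
ee_pos: [0.555, -0.4024, 0.1253]
eef_rot: [[0.708, 0.706, 0.005], [0.706, -0.708, -0.004], [0.001, 0.006, -1.0]]
ft_force: [0.2, 0.6, -1.3]
finger_gap: 0.0856
gripper_force: 0.0
time_s: 10.2
ee_pos: [0.4731, 0.0402, 0.1209]
eef_rot: [[0.708, 0.706, 0.0], [0.706, -0.708, 0.0], [0.0, 0.0, -1.0]]
ft_force: [-0.1, 0.7, 0.6]
finger_gap: 0.0854
gripper_force: 0.0
time_s: 10.82
ee_pos: [0.4408, 0.2188, 0.1207]
eef_rot: [[0.707, 0.707, 0.0], [0.707, -0.707, -0.0], [0.0, 0.0, -1.0]]
ft_force: [0.5, -0.8, -0.0]
finger_gap: 0.085
gripper_force: 0.0
[0.44088819 0.21797917 0.12058381]
279 206
926 [239 166] [319 241] (array([441.8, 222.1]), array([63.4, 63.9]))
```

View pics/t3.png

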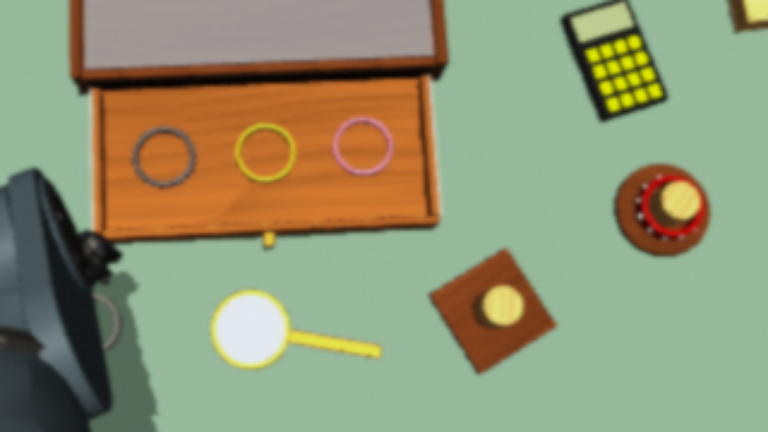

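The lac kada sits round the post on the round foot, at (672,207) in the crop. Steel comes next, at about (0.4415, 0.2215).

```bash
python3 -m creep '1 .001 .003 -.04 0 0 0;1 .001 .003 -.08 0 0 0;1 .001 .003 -.1 0 0 0;1 .001 .003 -.115 0 0 0;1 .001 .003 -.123 0 0 0;1 .001 .003 -.123 0 0 0;1 .001 .003 -.123 0 0 0'; python3 -m creep '.5 0 0 0 0 0 0;.5 0 0 0 0 0 0;.5 0 0 0 0 0 0;.5 0 0 0 0 0 0;.5 0 0 0 0 0 0;.5 0 0 0 0 0 0' 30
```

```text
time_s: 11.8
ee_pos: [0.4422, 0.2217, -0.0018]
eef_rot: [[0.708, 0.706, 0.001], [0.706, -0.708, 0.0], [0.001, 0.0, -1.0]]
ft_force: [0.6, 0.2, 0.3]
finger_gap: 0.0854
gripper_force: 0.0
time_s: 12.55
ee_pos: [0.4421, 0.2218, -0.0016]
eef_rot: [[0.708, 0.706, 0.001], [0.706, -0.708, 0.0], [0.001, 0.0, -1.0]]
ft_force: [-1.9, -0.9, 10.4]
finger_gap: 0.0651
gripper_force: 30.6
```

```bash
python3 -m creep '.5 0 0 .03 0 0 0;.5 0 0 .06 0 0 0;.5 0 -.01 .1 0 0 0;.5 0 -.06 .12 0 0 0;.5 0 -.11 .12 0 0 0;.5 0 -.16 .12 0 0 0;.5 0 -.21 .12 0 0 0;.5 .005 -.26 .12 0 0 0'; python3 -m creep '.5 0 -.055 0 0 0 0;.5 0 -.11 0 0 0 0;.5 0 -.15 0 0 0 0;.5 0 -.168 0 0 0 0;.5 0 -.168 0 0 0 0;.5 0 -.168 0 0 0 0'
python3 - <<'E'
from h import *
c=eyes.capture("wrist"); p=ctrl.observe()["ee_pos"];print(p)
cv2.imwrite("pics/w4.png",c["img"][:,:,::-1])
print(proj(c,p+[0,0,.015]),proj(c,[.4467,-.2055,.01]))
E
```

```text
time_s: 13.55
ee_pos: [0.4465, -0.04, 0.1179]
eef_rot: [[0.708, 0.706, 0.001], [0.706, -0.708, -0.0], [0.0, 0.0, -1.0]]
ft_force: [-0.2, 0.3, 0.1]
finger_gap: 0.0648
gripper_force: 34.0
time_s: 14.3
ee_pos: [0.4467, -0.2053, 0.1175]
eef_rot: [[0.708, 0.707, -0.0], [0.707, -0.708, 0.0], [0.0, -0.001, -1.0]]
ft_force: [0.2, 0.3, -0.3]
finger_gap: 0.0645
gripper_force: 34.0
[ 0.44673781 -0.20521369  0.11751713]
(np.float64(281.41508682386643), np.float64(294.6483383842573)) (np.float64(281.22858055587994), np.float64(207.9283133376171))
```

View pics/w4.png

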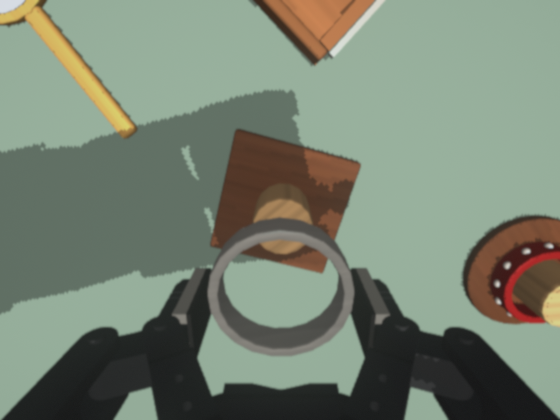

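Steel is held level, centred near (281,288) with u spanning 208–355. The square foot's corners are at (237,130), (359,163), (323,271) and (211,245), and the lac kada shows at right on its stand.

Run:
```python
from h import *
c=eyes.capture("wrist"); p=ctrl.observe()["ee_pos"]
w=np.array([cast(c,a,b,.01)[:2] for a,b in [(237,130),(359,163),(323,271),(211,245)]])
print("foot",w.mean(0),np.linalg.norm(w[2]-w[0]),np.linalg.norm(w[3]-w[1]))
P=blob(c,(281,288),78,lambda h,i:(h[...,1]<25)&(h[...,2]>100)); print(P.min(0),P.max(0))
print("ring",centre(c,P,p[2]+.0176),p)
```

```text
foot [ 0.44881291 -0.20485474] 0.13675507009922094 0.13682380146761017
[208 230] [353 355]
ring (array([ 446.7, -204.6]), array([64.5, 64.8])) [ 0.44679728 -0.20525297  0.1175499 ]
```

```bash
python3 -m creep '.5 .001 0 -.03 0 0 0;.5 .001 0 -.05 0 0 0;.5 .001 0 -.065 0 0 0;.5 .001 0 -.08 0 0 0;.5 .001 0 -.095 0 0 0;.5 .001 0 -.107 0 0 0;.5 .001 0 -.107 0 0 0;.5 .001 0 -.107 0 0 0'; python3 -m creep '1 0 0 0 0 0 0;1 0 0 0 0 0 0;1 0 0 0 0 0 0;1 0 0 .03 0 0 0;1 0 0 .07 0 0 0;1 0.02 .02 .11 0 0 0;1 .05 .06 .11 0 0 0;1 .08 .11 .11 0 0 0'; python3 -m creep '1 .05 .05 0 0 0 0;1 .08 .1 0 0 0 0;1 .09 .128 0 0 0 0;1 .09 .128 0 0 0 0;1 .09 .128 0 0 0 0'
python3 - <<'E'
from h import *
c=eyes.capture("wrist"); print(ctrl.observe()["ee_pos"]); 
cv2.imwrite("pics/w5.png",c["img"][:,:,::-1])
u,v=map(int,proj(c,[.619,.0335,.027]));print(u,v)
P=blob(c,(u,v),60,lambda h,i:(h[...,0]>20)&(h[...,0]<35)&(h[...,1]>100)&(h[...,2]>110)); print(len(P),P.min(0),P.max(0),centre(c,P,.027))
E
```

```text
time_s: 15.4
ee_pos: [0.4479, -0.2065, 0.0108]
eef_rot: [[0.708, 0.706, 0.0], [0.706, -0.708, -0.0], [0.0, 0.0, -1.0]]
ft_force: [0.1, -0.3, -0.7]
finger_gap: 0.0649
gripper_force: 34.0
time_s: 16.4
ee_pos: [0.5288, -0.0957, 0.1214]
eef_rot: [[0.709, 0.705, 0.002], [0.705, -0.709, -0.001], [0.001, 0.002, -1.0]]
ft_force: [0.7, -0.4, 0.1]
finger_gap: 0.0854
gripper_force: 0.0
time_s: 17.02
ee_pos: [0.6173, 0.031, 0.1204]
eef_rot: [[0.708, 0.706, -0.001], [0.706, -0.708, -0.0], [-0.001, -0.0, -1.0]]
ft_force: [0.6, -0.7, 0.4]
finger_gap: 0.0854
gripper_force: 0.0
[0.61734139 0.03064794 0.12050665]
280 209Traceback (most recent call last):
  File "<stdin>", line 5, in <module>
  File "h.py", line 13, in blob
    k,l,st,_=cv2.connectedComponentsWithStats(m); i=1+np.argmax(st[1:,4])
                                                      ~~~~~~~~~^^^^^^^^^^
    return _wrapfunc(a, 'argmax', axis=axis, out=out, **kwds)
    return bound(*args, **kwds)
ValueError: attempt to get argmax of an empty sequence
```

View pics/w5.png

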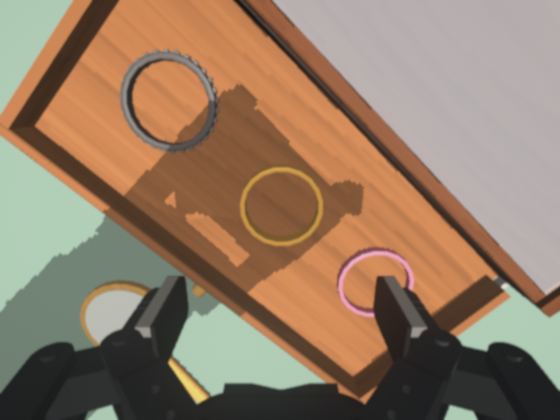

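Gold at (282,206) in the wrist view is within 3 px of the prediction. Pink (376,283), beaded (169,101) and the drawer walls are all clear of the finger paths at u≈209 and 355.

Run:
```python
from h import *
c=eyes.capture("wrist"); print(ctrl.observe()["ee_pos"]); I=c["img"].astype(int)
print(I[206,238:250].tolist())
P=blob(c,(282,206),55,lambda h,i:(h[...,0]>=17)&(h[...,0]<35)&(h[...,1]>80)&(h[...,2]>110)); print(len(P),P.min(0),P.max(0),centre(c,P,.027))
```

```text
[0.61737798 0.03053847 0.1205843 ]
[[139, 95, 60], [154, 110, 61], [184, 136, 68], [198, 148, 72], [198, 148, 71], [183, 137, 66], [152, 114, 56], [123, 91, 49], [121, 85, 51], [130, 88, 56], [135, 91, 59], [136, 92, 60]]
1653 [240 165] [322 245] (array([621.3,  34.7]), array([62.8, 64.4]))
```

```bash
python3 -m creep '1 .003 .0035 -.04 0 0 0;1 .003 .0035 -.07 0 0 0;1 .003 .0035 -.09 0 0 0;1 .003 .0035 -.1 0 0 0;1 .003 .0035 -.107 0 0 0;1 .003 .0035 -.108 0 0 0;1 .003 .0035 -.108 0 0 0'; python3 -m creep '.5 0 0 0 0 0 0;.5 0 0 0 0 0 0;.5 0 0 0 0 0 0;.5 0 0 0 0 0 0;.5 0 0 0 0 0 0;.5 0 0 0 0 0 0' 25
```

```text
time_s: 18.0
ee_pos: [0.6211, 0.0351, 0.0132]
eef_rot: [[0.708, 0.706, 0.001], [0.706, -0.708, -0.0], [0.001, 0.001, -1.0]]
ft_force: [-1.1, 0.6, -0.1]
finger_gap: 0.0851
gripper_force: 0.0
time_s: 18.75
ee_pos: [0.6211, 0.0351, 0.0135]
eef_rot: [[0.708, 0.706, 0.001], [0.706, -0.708, 0.0], [0.001, 0.001, -1.0]]
ft_force: [-3.1, 0.2, 7.0]
finger_gap: 0.0624
gripper_force: 25.9
```

```bash
python3 -m creep '.5 0 0 .03 0 0 0;.5 0 0 .06 0 0 0;.5 -.005 -.02 .1 0 0 0;.5 -.015 -.07 .12 0 0 0;.5 -.025 -.13 .12 0 0 0;.5 -.035 -.18 .12 0 0 0;.5 -.04 -.23 .12 0 0 0;.5 -.045 -.28 .12 0 0 0'; python3 -m creep '.5 -.01 -.055 0 0 0 0;.5 -.021 -.11 0 0 0 0;.5 -.021 -.145 0 0 0 0;.5 -.021 -.154 0 0 0 0;.5 -.021 -.154 0 0 0 0;.5 -.021 -.154 0 0 0 0'
cat > g.py <<'E'
from h import *
import sys
def held(top,f,name):
    c=eyes.capture("wrist"); p=ctrl.observe()["ee_pos"]
    cv2.imwrite(f"pics/{name}.png",c["img"][:,:,::-1])
    P=blob(c,(281,290),85,f); print(len(P),P.min(0),P.max(0)); print("ring",centre(c,P,p[2]+top),"tcp",p)
E
python3 - <<'E'
from g import *
held(.0135,lambda h,i:(h[...,0]>=17)&(h[...,0]<32)&(h[...,1]>120)&(h[...,2]>110),"w6")
E
```

```text
time_s: 19.75
ee_pos: [0.5754, -0.2466, 0.1329]
eef_rot: [[0.708, 0.706, 0.0], [0.706, -0.708, -0.0], [0.0, 0.0, -1.0]]
ft_force: [1.3, 1.4, -0.5]
finger_gap: 0.0624
gripper_force: 27.7
time_s: 20.5
ee_pos: [0.555, -0.3976, 0.1326]
eef_rot: [[0.707, 0.707, -0.0], [0.707, -0.707, 0.0], [0.0, -0.0, -1.0]]
ft_force: [0.4, -0.4, -1.0]
finger_gap: 0.0625
gripper_force: 27.7
2903 [212 230] [349 348]
ring (array([ 554.8, -397.2]), array([62.4, 62.7])) tcp [ 0.55509582 -0.3976396   0.13266215]
```

View pics/w6.png

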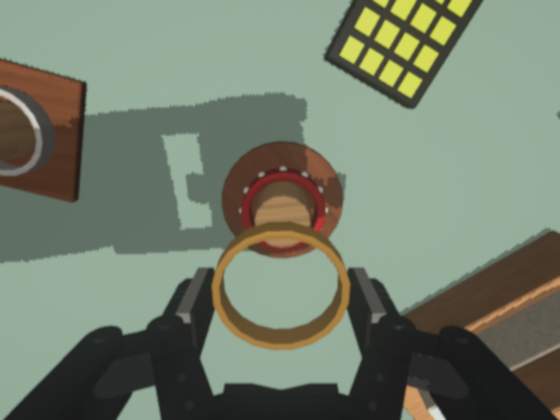

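Gold is held level at (281,290). The lac kada lies flat round the post, with its front rim at (283,172).

```bash
python3 -m creep '.5 0 -.002 -.03 0 0 0;.5 0 -.002 -.05 0 0 0;.5 0 -.002 -.065 0 0 0;.5 0 -.002 -.08 0 0 0;.5 0 -.002 -.095 0 0 0;.5 0 -.002 -.102 0 0 0;.5 0 -.002 -.102 0 0 0;.5 0 -.002 -.102 0 0 0'; python3 -m creep '1 0 0 0 0 0 0;1 0 0 0 0 0 0;1 0 0 0 0 0 0;1 0 0 .03 0 0 0;1 0 0 .06 0 0 0;1 .01 .03 .09 0 0 0;1 .02 .08 .09 0 0 0;1 .03 .13 .09 0 0 0'; python3 -m creep '1 .01 .055 0 0 0 0;1 .02 .11 0 0 0 0;1 .03 .16 0 0 0 0;1 .042 .199 0 0 0 0;1 .042 .199 0 0 0 0;1 .042 .199 0 0 0 0'
python3 - <<'E'
from h import *
c=eyes.capture("wrist"); print(ctrl.observe()["ee_pos"]); 
cv2.imwrite("pics/w7.png",c["img"][:,:,::-1])
u,v=map(int,proj(c,[.6275,-.071,.023]));print(u,v)
P=blob(c,(u,v),60,lambda h,i:(i[...,2]>i[...,1]+5)&(i[...,0]>120)); print(len(P),P.min(0),P.max(0),centre(c,P,.023))
E
```

```text
time_s: 21.55
ee_pos: [0.555, -0.4012, 0.0311]
eef_rot: [[0.708, 0.706, 0.001], [0.706, -0.708, -0.001], [0.0, 0.001, -1.0]]
ft_force: [0.9, 0.2, 0.3]
finger_gap: 0.0626
gripper_force: 27.7
time_s: 22.55
ee_pos: [0.585, -0.2697, 0.121]
eef_rot: [[0.709, 0.705, 0.001], [0.705, -0.709, -0.0], [0.0, 0.001, -1.0]]
ft_force: [0.9, -0.2, -0.2]
finger_gap: 0.0853
gripper_force: 0.0
time_s: 23.3
ee_pos: [0.6266, -0.0724, 0.1205]
eef_rot: [[0.708, 0.706, -0.0], [0.706, -0.708, -0.0], [-0.0, 0.0, -1.0]]
ft_force: [0.2, 0.2, 0.5]
finger_gap: 0.0852
gripper_force: 0.0
[ 0.62655287 -0.07285946  0.12055974]
280 209
1121 [241 169] [320 246] (array([627.8, -70.6]), array([62.1, 63. ]))
```

View pics/w7.png

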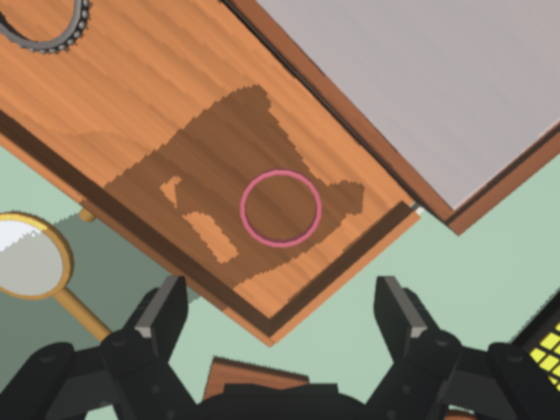

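Pink is at (281,208) as predicted, and the walls are clear of the finger paths at u≈210 and 350.

```bash
python3 -m creep '1 .001 .002 -.04 0 0 0;1 .001 .002 -.07 0 0 0;1 .001 .002 -.09 0 0 0;1 .001 .002 -.1 0 0 0;1 .001 .002 -.107 0 0 0;1 .001 .002 -.1095 0 0 0;1 .001 .002 -.1095 0 0 0'; python3 -m creep '.6 0 0 0 0 0 0;.6 0 0 0 0 0 0;.6 0 0 0 0 0 0;.6 0 0 0 0 0 0;.6 0 0 0 0 0 0;.6 0 0 0 0 0 0' 20
```

```text
time_s: 24.22
ee_pos: [0.628, -0.07, 0.0115]
eef_rot: [[0.708, 0.706, 0.001], [0.706, -0.708, -0.0], [0.0, 0.001, -1.0]]
ft_force: [-0.4, 0.3, -0.7]
finger_gap: 0.0856
gripper_force: 0.0
time_s: 24.98
ee_pos: [0.6282, -0.0699, 0.0119]
eef_rot: [[0.708, 0.706, 0.001], [0.706, -0.708, -0.0], [0.001, 0.001, -1.0]]
ft_force: [-2.6, 0.1, 5.6]
finger_gap: 0.0626
gripper_force: 20.8
```

```bash
python3 -m creep '.6 0 0 .03 0 0 0;.6 0 0 .06 0 0 0;.6 -.005 -.02 .1 0 0 0;.6 -.02 -.07 .12 0 0 0;.6 -.035 -.12 .12 0 0 0;.6 -.05 -.17 .12 0 0 0;.6 -.06 -.22 .12 0 0 0;.6 -.0735 -.27 .12 0 0 0'; python3 -m creep '.6 0 -.045 0 0 0 0;.6 0 -.059 0 0 0 0;.6 0 -.059 0 0 0 0;.6 0 -.059 0 0 0 0'
python3 - <<'E'
from g import *
held(.011,lambda h,i:(i[...,2]>i[...,1]+20)&(i[...,0]>90),"w8")
E
```

```text
time_s: 25.98
ee_pos: [0.5538, -0.3415, 0.1314]
eef_rot: [[0.708, 0.706, 0.001], [0.706, -0.708, -0.0], [0.0, 0.001, -1.0]]
ft_force: [1.2, -0.1, 0.3]
finger_gap: 0.0621
gripper_force: 22.1
time_s: 26.48
ee_pos: [0.5545, -0.3975, 0.131]
eef_rot: [[0.707, 0.707, -0.0], [0.707, -0.707, 0.001], [0.0, -0.001, -1.0]]
ft_force: [1.2, -0.1, -0.9]
finger_gap: 0.0621
gripper_force: 22.1Traceback (most recent call last):
  File "<stdin>", line 2, in <module>
  File "g.py", line 6, in held
    P=blob(c,(281,290),85,f); print(len(P),P.min(0),P.max(0)); print("ring",centre(c,P,p[2]+top),"tcp",p)
  File "h.py", line 13, in blob
    k,l,st,_=cv2.connectedComponentsWithStats(m); i=1+np.argmax(st[1:,4])
                                                      ~~~~~~~~~^^^^^^^^^^
    return _wrapfunc(a, 'argmax', axis=axis, out=out, **kwds)
    return bound(*args, **kwds)
ValueError: attempt to get argmax of an empty sequence
```

View pics/w8.png

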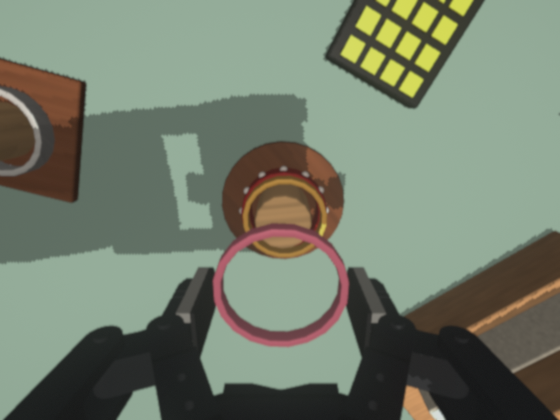

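The gold bangle lies flat on the lac kada (ring centre about (285,218)). Pink is held level at (281,286) and centred as gold was.

```bash
python3 -m creep '.6 0 -.002 -.03 0 0 0;.6 0 -.002 -.045 0 0 0;.6 0 -.002 -.06 0 0 0;.6 0 -.002 -.075 0 0 0;.6 0 -.002 -.085 0 0 0;.6 0 -.002 -.09 0 0 0;.6 0 -.002 -.09 0 0 0;.6 0 -.002 -.09 0 0 0'; python3 -m creep '1 0 0 0 0 0 0;1 0 0 0 0 0 0;1 0 0 0 0 0 0;1 0 0 .02 0 0 0;1 0 0 .05 0 0 0;1 .01 .03 .08 0 0 0;1 .02 .08 .08 0 0 0;1 .03 .14 .08 0 0 0'; python3 -m creep '1 .005 .057 0 0 0 0;1 .01 .115 0 0 0 0;1 .015 .172 0 0 0 0;1 .02 .23 0 0 0 0;1 .025 .287 0 0 0 0;1 .03 .345 0 0 0 0;1 .033 .39 0 0 0 0;1 .033 .402 0 0 0 0';python3 -m creep '1 0 0 0 0 0 0;1 0 0 0 0 0 0'
python3 - <<'E'
from h import *
c=eyes.capture("wrist"); print(ctrl.observe()["ee_pos"]); 
cv2.imwrite("pics/w9.png",c["img"][:,:,::-1])
u,v=map(int,proj(c,[.6178,.1426,.025]));print(u,v)
P=blob(c,(u,v),60,lambda h,i:(h[...,1]<70)&(h[...,2]<140)); print(len(P),P.min(0),P.max(0),centre(c,P,.025))
E
```

```text
time_s: 27.52
ee_pos: [0.5545, -0.4012, 0.0416]
eef_rot: [[0.708, 0.706, 0.001], [0.706, -0.708, -0.001], [0.0, 0.001, -1.0]]
ft_force: [-0.0, -0.5, -1.2]
finger_gap: 0.0624
gripper_force: 22.1
time_s: 28.52
ee_pos: [0.5848, -0.2602, 0.123]
eef_rot: [[0.709, 0.705, 0.002], [0.705, -0.709, -0.001], [0.001, 0.002, -1.0]]
ft_force: [1.3, -0.0, -0.7]
finger_gap: 0.0855
gripper_force: 0.0
time_s: 29.52
ee_pos: [0.6174, 0.1436, 0.1225]
eef_rot: [[0.706, 0.708, 0.002], [0.708, -0.706, 0.0], [0.001, 0.001, -1.0]]
ft_force: [0.1, -0.2, -0.5]
finger_gap: 0.0855
gripper_force: 0.0
time_s: 29.78
ee_pos: [0.6174, 0.1398, 0.1214]
eef_rot: [[0.709, 0.705, 0.0], [0.705, -0.709, -0.0], [0.0, 0.0, -1.0]]
ft_force: [-0.0, -0.2, -0.2]
finger_gap: 0.0854
gripper_force: 0.0
[0.61739441 0.13968819 0.12134841]
278 209
1683 [235 163] [323 246] (array([619.8, 144.2]), array([66.6, 66.9]))
```

View pics/w9.png

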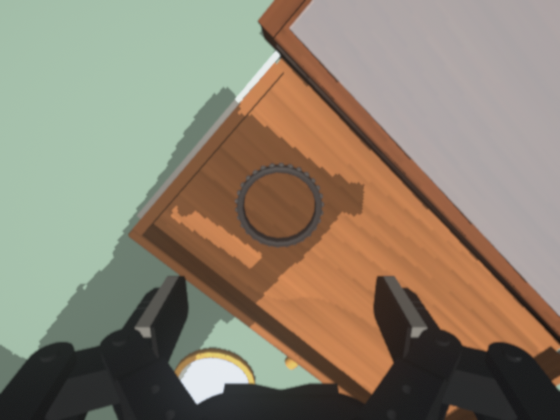

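Beaded is at (279,205), and its left finger path at u≈207 clears the drawer's side wall at u≈180.

```bash
python3 -m creep '1 .0015 .004 -.04 0 0 0;1 .0015 .004 -.07 0 0 0;1 .0015 .004 -.09 0 0 0;1 .0015 .004 -.1 0 0 0;1 .0015 .004 -.107 0 0 0;1 .0015 .004 -.1095 0 0 0;1 .0015 .004 -.1095 0 0 0'; python3 -m creep '.6 0 0 0 0 0 0;.6 0 0 0 0 0 0;.6 0 0 0 0 0 0;.6 0 0 0 0 0 0;.6 0 0 0 0 0 0;.6 0 0 0 0 0 0' 25
```

```text
time_s: 30.7
ee_pos: [0.619, 0.1451, 0.012]
eef_rot: [[0.708, 0.706, 0.001], [0.706, -0.708, 0.0], [0.001, 0.0, -1.0]]
ft_force: [-0.1, 0.4, 0.8]
finger_gap: 0.0855
gripper_force: 0.0
time_s: 31.45
ee_pos: [0.6192, 0.1452, 0.0124]
eef_rot: [[0.708, 0.706, 0.001], [0.706, -0.708, 0.0], [0.001, 0.001, -1.0]]
ft_force: [-1.3, 1.3, 6.6]
finger_gap: 0.0641
gripper_force: 28.6
```

```bash
python3 -m creep '.6 0 0 .03 0 0 0;.6 0 0 .06 0 0 0;.6 -.01 -.02 .1 0 0 0;.6 -.03 -.06 .12 0 0 0;.6 -.05 -.1 .12 0 0 0;.6 -.07 -.14 .12 0 0 0;.6 -.09 -.18 .12 0 0 0;.6 -.11 -.22 .12 0 0 0'; python3 -m creep '.6 -.02 -.04 0 0 0 0;.6 -.04 -.08 0 0 0 0;.6 -.061 -.12 0 0 0 0;.6 -.061 -.129 0 0 0 0;.6 -.061 -.129 0 0 0 0;.6 -.061 -.129 0 0 0 0'
python3 - <<'E'
from g import *
held(.0126,lambda h,i:(h[...,1]<70)&(h[...,2]<110)&(h[...,2]>40),"w10")
E
```

```text
time_s: 32.45
ee_pos: [0.5081, -0.0761, 0.1318]
eef_rot: [[0.708, 0.706, 0.001], [0.706, -0.708, -0.0], [0.0, 0.001, -1.0]]
ft_force: [0.9, -0.1, 0.0]
finger_gap: 0.0635
gripper_force: 29.7
time_s: 33.2
ee_pos: [0.4481, -0.2031, 0.1315]
eef_rot: [[0.708, 0.707, -0.0], [0.707, -0.708, 0.0], [0.0, -0.0, -1.0]]
ft_force: [0.1, 0.0, -0.1]
finger_gap: 0.0639
gripper_force: 29.7
7390 [196 205] [365 374]
ring (array([ 431.1, -219.5]), array([ 84.3, 140.1])) tcp [ 0.44811041 -0.20302041  0.13149112]
```

View pics/w10.png

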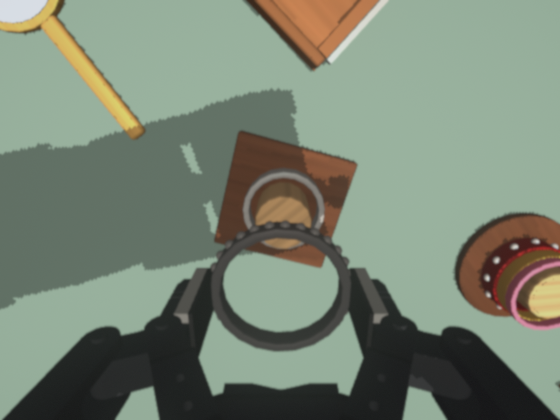

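Beaded is held level at (281,287). Steel lies flat on the square foot at (284,210), and the round stand at right shows red, gold and pink stacked in order.

```bash
python3 -m creep '.6 0 -.002 -.03 0 0 0;.6 0 -.002 -.05 0 0 0;.6 0 -.002 -.065 0 0 0;.6 0 -.002 -.08 0 0 0;.6 0 -.002 -.095 0 0 0;.6 0 -.002 -.1055 0 0 0;.6 0 -.002 -.1055 0 0 0;.6 0 -.002 -.1055 0 0 0'; python3 -m creep '1 0 0 0 0 0 0;1 0 0 0 0 0 0;1 0 0 0 0 0 0;1 0 0 .02 0 0 0;1 0 0 .05 0 0 0;1 -.02 .03 .09 0 0 0;1 -.02 .08 .12 0 0 0;1 -.02 .14 .14 0 0 0'; python3 -m creep '1 0 .06 .02 0 0 0;1 0 .12 .04 0 0 0;1 0 .18 .04 0 0 0;1 0 .24 .04 0 0 0;1 0 .24 .04 0 0 0;1 0 .24 .04 0 0 0'
python3 - <<'E'
from h import *
c=eyes.capture("top");a=c["img"][140:270,230:470,::-1]
d=eyes.capture("side")["img"][85:195,250:370,::-1]
cv2.imwrite("pics/fin.png",np.vstack([cv2.resize(a,(560,303),interpolation=2),cv2.resize(np.hstack([d,d*0+255]),(560,257),interpolation=2)]))
cv2.imwrite("pics/fin.png",np.hstack([cv2.resize(a,(480,260),interpolation=2),cv2.resize(d,(284,260),interpolation=2)]))
E
```

```text
time_s: 34.25
ee_pos: [0.448, -0.2061, 0.0263]
eef_rot: [[0.708, 0.706, 0.0], [0.706, -0.708, -0.0], [0.0, 0.001, -1.0]]
ft_force: [-0.4, -0.3, 0.2]
finger_gap: 0.0638
gripper_force: 29.7
time_s: 35.25
ee_pos: [0.4279, -0.0658, 0.1674]
eef_rot: [[0.709, 0.705, 0.002], [0.705, -0.709, -0.001], [0.001, 0.002, -1.0]]
ft_force: [2.3, 0.3, -1.1]
finger_gap: 0.0853
gripper_force: 0.0
time_s: 36.0
ee_pos: [0.4275, 0.1731, 0.2057]
eef_rot: [[0.708, 0.706, -0.0], [0.706, -0.708, -0.0], [-0.0, 0.0, -1.0]]
ft_force: [-0.1, -0.5, 0.6]
finger_gap: 0.0856
gripper_force: 0.0
```

View pics/fin.png

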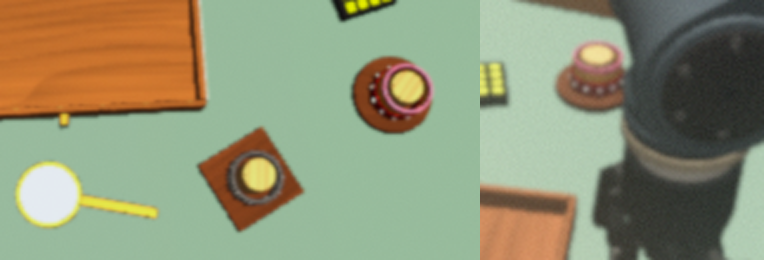

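The drawer is empty. In the crop, the round stand at (400,92) has red, gold and pink stacked. The square stand at (258,176) has the beaded bangle round its post over the steel, and the mirror hasn't moved. The arm is clear of everything, so I'm handing in.

```bash
python3 -c "
from rig import order; print(order.sign_off())"
```

```text
the job is handed in; nothing more can be done
None
```

I dressed both stands in the order asked, left the mirror where it lay, and handed the job in at about 36 s; the sign-off gave no verdict.

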